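# Roll the test wheel back up the ramp to its start catch

## Robot

A 7-joint arm with a two-finger parallel gripper is mounted at the origin on the work surface. World frame = base frame: x ahead of the robot, y to its left, z up, the work surface at z = 0. Lengths are in m, angles in rad, forces in N, time in s.
With the tool pointing down it reaches from about 0.4 to 0.85 m from the base axis. Payload 4.5 kg.
Tool frame: the origin (TCP) lies between the finger pads; the fingertips stand 19 mm ahead of it and the grasp point (between the pads) is the TCP (bot.tip_extent is the z of the fingertips in the tool frame, in m); z points along the fingers, y is the line along which they close (so a half turn about z gives the same grasp; the last joint's range is limited). The gripper opens to 88 mm and grips with 3 to 60 N. Pads are 18 mm wide; open, the fingers measure 123 mm over their backs; the gripper's body (75 mm by 187 mm) begins 45 mm behind the grasp point.
Start: joints at [-1.221, 0.689, -0.195, 1.565, 0.157, 0.902, -0.215], TCP at [0.194, 0.594, 0.258] pointing down, gripper open.
Joint ranges: [-3.01, 3.01], [-0.46, 2.08], [-1.47, 1.51], [0.13, 2.56], [-1, 4.14], [0.04, 2.09], [-2.66, 2.66]. Speed limits (rad/s): [2.57, 2.57, 3.14, 3.14, 3.14, 3.14, 3.14].

## Interface

Orientations are given as a unit quaternion [x, y, z, w].
In Python, from workcell import bot gives the robot as it stands.
- The arm moves only by the tool jog_arm, never from a script. Its argument "deltas" is a list of rows, each a list of 7 numbers: the shift along the world's x, y, z in m, then the turn, a rotation vector about the world's x, y, z in rad, then the closure, from -1 (fully open) to 1 (shut), so that 0 is half open. In form: [[tx, ty, tz, rx, ry, rz, hand], ...]. A call has exactly 10 rows; each row shifts and turns the commanded pose from where the row before left it; what a row does not reach is not made up. A row lasts 1/10 s, in which the tool goes at most 50 mm and 8.59 degrees, less where a joint would pass 70% of its speed; a pose out of reach is approached as far as the arm can. A call is refused whole if a number of a shift passes 0.05 or a number of a turn 0.15, either way. A call with a gripper value outside its range is refused whole. The fingers move at their own pace and stop on an object; "newtons" is the grip in N (left out, the last holds). Time passes only in rows, so rows that do not move let the fingers close, or fill a call up. It gives the time, the measured TCP pose, the force, the opening and the grip force at its end, in the units of the state.
- bot.state(): the state, without advancing time (a new reading comes with each control period).
- bot.read_camera(name): name is "side" or "top"; returns a dict with "img" (480x640x3 uint8, blue, green, red), "fov_y" (degrees; the focal length in pixels is half the picture's height over the tangent of half this angle, whatever the lens; pixels are square), "cx", "cy" (the principal point, pixels), "rvec" (rotation vector, rad) and "tvec" (3), from world to camera coordinates, as OpenCV has them. Camera axes: x right, y down, z forward; pixel columns grow to the right and rows downward; lengths in m; the calibration is good to about 2 mm. A picture is of the moment at which its call begins. There is no depth.
- bot.sign_off(): hands the job in; it is judged then, once.
The state is a dict: "time": time; "joints": joint angles; "qd": joint speeds; "joint_efforts": joint torques, N m; "eef_pos": TCP position; "orientation": TCP orientation; "wrist_force": force on the tool from outside, world axes, zero at the start; "ft_torque": the same for the moment, N m; "gripper_width": opening from 0.0 (shut) to 1.0 (fully open); "grasp_force": force on a finger pad.
Only numpy, scipy, OpenCV 4.12 (cv2) and the standard library are available. Lean on these libraries where they do the work, as an engineer would, in place of code of your own. Each camera call takes 0.05 s, during which the arm holds its last target. There are 200 camera calls.

## Task

The test wheel has run down to the foot of the sloped channel. Push it back up the channel with a fingertip, rolling it over the spring catch near the top until it sits between the catch and the end stop and cannot roll back, then take the hand away. Do not pick the wheel up or let it leave the channel, and leave the buggy and the other things on the bench where they are.

Things in the scene. Friction and masses are not known exactly. Their poses are not given: they have to be found in the camera images.
- wheel_center (a point): Centre (axle, mid width) of the test wheel: robot wheel 60 mm in diameter, 30 mm wide, about 0.12 kg, black tyre, blue hub, standing on its tread in the channel. It starts at the channel's low end against the low bumper (centre at channel x = -142 mm, 30 mm above the floor) and rolls freely; let go on the slope, it runs back down. Use the position only: the orientation turns as it rolls.
- channel: Aluminium U-channel (gutter) of the roll-test ramp, fixed; 360 mm long, 36 mm wide inside, 40 outside; side walls 10 mm above its floor. Origin: floor's upper face at mid length and width, 56 mm above the bench. x axis along the channel pointing UPHILL (slope 0.122 rad), y across, z square to the floor. Nothing stands above the walls between low bumper and end stop.
- low_bumper (a point): Middle of the uphill top edge of the low bumper, a rubber block across the channel's low end: channel x = -173 to -165 mm, 10 mm high. It is lower than the wheel's centre, so the wheel's lower side overhangs it and a finger fits behind the wheel above it.
- stop (a point): Point on the rubber pad of the end stop (upright plate 40 mm wide, its top 45 mm above the channel floor) at the channel's high end, at the height of the wheel's centre: channel x = 172 mm, z = 30 mm. The pad faces downhill. Pushed against it, the wheel's centre is at channel x = 142 mm; let go there, it settles back about 3 mm on to the catch.
- catch (a joint): Spring catch in the channel floor: a steel tongue 30 mm long and 14 mm wide, hinged at its low end (channel x = 90 mm) and sloping up to a tip 8 mm above the floor at x = 119 mm. Value 0: sprung up; 0.27: pressed flush with the floor. A wheel coming up presses it down (about 0.5 N at the tip) and it springs up behind the wheel.
- spare_wheel: Spare wheel like the test wheel, lying flat on the bench beside the ramp: 60 mm in diameter, 30 mm high. Origin at the centre of its underside. To be left alone.
- buggy: Four-wheel-drive robot buggy standing beside the ramp with one wheel off, 175 x 150 mm, 65 mm high, 0.75 kg. Origin on the bench under its centre, x along its length. To be left alone.
- tape: Roll of white insulating tape lying flat, 68 mm in diameter, 19 mm high. Origin at the centre of its underside. To be left alone.
- screwdriver: Screwdriver 170 mm long lying on the bench beside the ramp. Origin under its middle, x along it. To be left alone.

How it is judged:
At the end, for the whole second after the job is handed in: The wheel stands at rest on the channel floor (within 4 mm of its rolling height) between the catch and the end stop, its tread at most 7 mm from the stop's pad, and the catch has sprung up behind it (joint below 0.08 rad) (x of wheel_center in the frame of channel between 0.135 and 0.146 m and z of wheel_center in the frame of channel between 0.026 and 0.033 m and value of joint catch below 0.08 rad and linear speed of wheel below 0.02 m/s); the robot touches nothing.
It fails at once if the test wheel is lifted more than 15 mm off the channel floor (z of wheel_center in the frame of channel above 0.045 m).
It fails at once if the test wheel leaves the channel (y of wheel_center in the frame of channel above 0.02 m or y of wheel_center in the frame of channel below -0.02 m or x of wheel_center in the frame of channel below -0.18 m).
It fails at once if a bystander (spare wheel, buggy, tape, screwdriver) is moved more than 20 mm (distance of any of spare_wheel, buggy, tape, screwdriver from where it was at the start of the episode above 0.02 m).
It also fails if it takes over 42 s, if anything falls off the work surface, if the arm or the gripper's body presses on something with over 40 N, if the wrist force passes 120 N, or if a joint passes its speed limit or range.

## Working session

There is one attempt and no reset: what is moved stays moved. The work goes in short steps, Python scripts to look and compute and a tool call to move; the robot and the scene stay as the last step left them, time stands still between calls to the robot, and variables do not carry over. Pictures are saved under pics/ and viewed, at most 10 in all, crops included, and the job is handed in when it is done.

Besides the shell and the picture viewer there is one more tool, called after ">>>" in YAML: its name, and indented under it one key for each argument. jog_arm: Moves the arm, as the interface text tells. Its arguments: {"type":"object","properties":{"deltas":{"type":"array"},"newtons":{"type":"number"}},"required":["deltas"]}

```bash
ls; mkdir -p pics
python3 - <<'E'
from workcell import bot
import cv2
for n in("top","side"):
    c=bot.read_camera(n); cv2.imwrite(f"pics/{n}0.png",c["img"])
    print(n,c["fov_y"],c["cx"],c["cy"],c["rvec"],c["tvec"])
s=bot.state(); print(s["time"],s["eef_pos"],s["orientation"],s["gripper_width"],bot.tip_extent)
E
```

```text
pics
top 51.715133794834365 323.87275661713863 240.1309826912473 [ 2.12117037 -2.1490653   0.1168177 ] [0.05363847 0.57415266 0.68211254]
side 51.20688849449189 314.8452514488337 233.24777102986752 [ 2.29444283 -0.19972343  0.09703526] [-0.58483528  0.17182859  0.66712131]
0.1 [0.19397888 0.59356571 0.25698392] [ 1.57168038e-01  9.87571507e-01 -8.50693111e-04 -5.11389309e-05] 1.0009840696707484 0.019
```

View pics/top0.png

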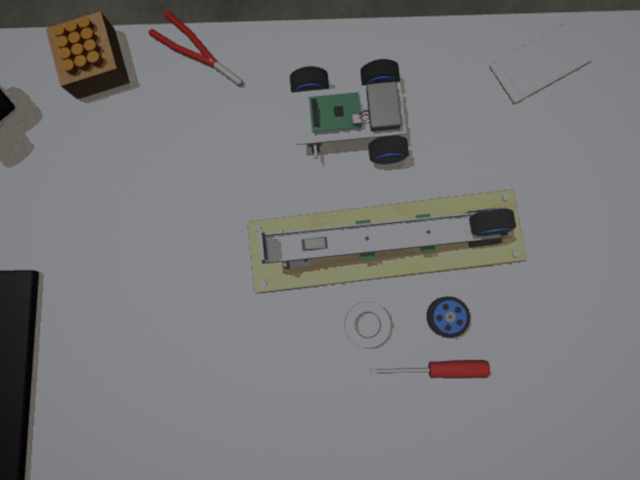

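View pics/side0.png

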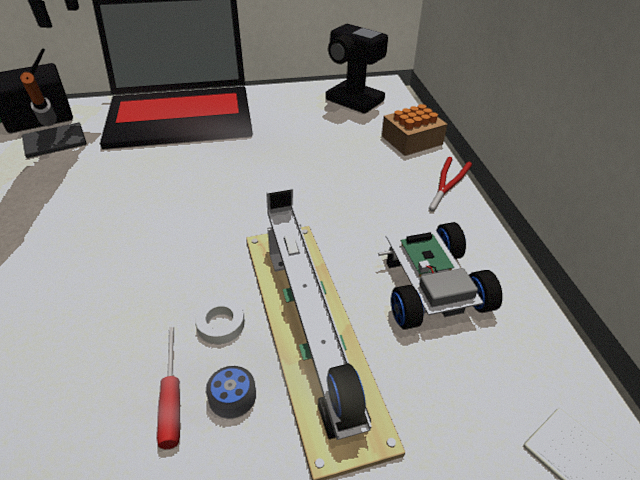

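The top view shows the channel running from the stop at about (265,248) to the wheel at (492,222). The holes are at (367,239) and (428,232), and the catch is at (314,243). The side view shows the wheel at (346,393) and the stop pad at (280,200).

```bash
cat > h.py <<'E'
import numpy as np, cv2
from workcell import bot
def cam(n):
    c=bot.read_camera(n); h,w=c["img"].shape[:2]
    f=h/2/np.tan(np.radians(c["fov_y"]/2))
    c["K"]=np.array([[f,0,c["cx"]],[0,f,c["cy"]],[0,0,1]]); c["R"]=cv2.Rodrigues(np.array(c["rvec"]))[0]; c["t"]=np.array(c["tvec"]).ravel(); return c
def ray(c,p):
    d=c["R"].T@np.linalg.inv(c["K"])@np.array([p[0],p[1],1.]); return -c["R"].T@c["t"],d
def onz(c,p,z):
    o,d=ray(c,p); return o+d*(z-o[2])/d[2]
def tri(c1,p1,c2,p2):
    o1,d1=ray(c1,p1);o2,d2=ray(c2,p2)
    s=np.linalg.lstsq(np.c_[d1,-d2],o2-o1,rcond=None)[0]
    a,b=o1+s[0]*d1,o2+s[1]*d2; return (a+b)/2,np.linalg.norm(a-b)
def proj(c,P):
    return cv2.projectPoints(np.array(P,float).reshape(-1,1,3),np.array(c["rvec"]),c["t"],c["K"],None)[0].reshape(-1,2)
E
python3 - <<'E'
from h import *
T=cam("top");S=cam("side")
print("stop",onz(T,(265,248),.1)); print("hole",onz(T,(367,239),.06),onz(T,(428,232),.05)); print("wheel",onz(T,(492,222),.08))
print("board", [onz(T,p,.012).round(4) for p in((248,219),(520,191),(524,261),(255,292))])
print("spare",onz(T,(448,317),.03)); print("cam",ray(T,(0,0))[0],ray(S,(0,0))[0])
a=cv2.resize(T["img"][180:300,240:540],None,fx=2.6,fy=2.6,interpolation=cv2.INTER_CUBIC)
b=cv2.resize(S["img"][180:480,230:420],None,fx=2,fy=2,interpolation=cv2.INTER_CUBIC)[:600]
cv2.imwrite("pics/a.png",a);cv2.imwrite("pics/b.png",b)
E
```

```text
stop [0.5570414  0.12350295 0.1       ]
hole [ 0.57279964 -0.0156007   0.06      ] [ 0.58302169 -0.10375627  0.05      ]
wheel [ 0.59091265 -0.18613861  0.08      ]
board [array([0.6134, 0.1632, 0.012 ]), array([ 0.6498, -0.2523,  0.012 ]), array([ 0.5429, -0.2512,  0.012 ]), array([0.5017, 0.1514, 0.012 ])]
spare [ 0.46187719 -0.1310757   0.03      ]
cam [0.4742836  0.02511404 0.75645901] [ 0.50556634 -0.47832396  0.57638275]
```

View pics/a.png

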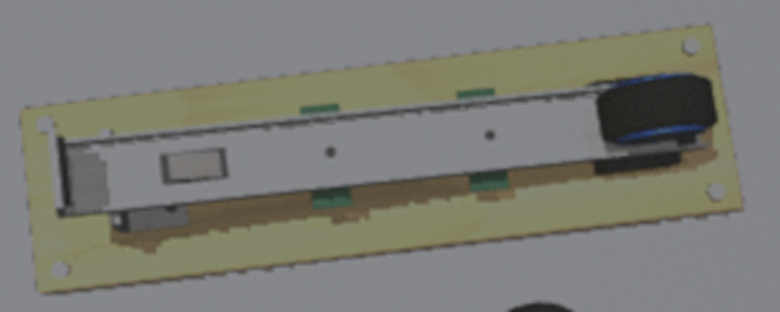

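View pics/b.png

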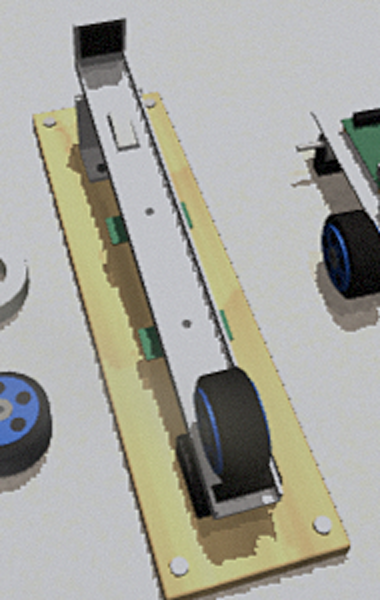

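The crops show the following, in full-image pixels:

| Feature | Top view | Side view |
|---|---|---|
| Hole nearer the stop | (367.3,238.8) | (304.5,285.5) |
| Hole nearer the wheel | (428.5,231.9) | (323.5,341.5) |
| Stop top | (265,247.3) | (280,191.5) |

I'll fit the channel pose (X, Y, yaw) to these.

Run:
```python
from h import *
from scipy.optimize import least_squares
from scipy.spatial.transform import Rotation as Ro
T=cam("top");S=cam("side")
def pose(v): return Ro.from_euler("z",v[2])*Ro.from_euler("y",-.122),np.array([v[0],v[1],.056])
top=[(367.3,238.8),(428.5,231.9),(265,247.3)];side=[(304.5,285.5),(323.5,341.5),(280,191.5)]
for t,s in zip(top,side): print("tri",tri(T,t,S,s))
def pts(v):
    R,o=pose(v); return R.apply([[v[3],0,0],[v[4],0,0],[.172,0,.045]])+o
f=lambda v:np.r_[(proj(T,pts(v))-top).ravel(),(proj(S,pts(v))-side).ravel()]
r=least_squares(f,[.573,-.05,1.68,.04,-.05]);print(r.x,r.fun.round(1))
R,o=pose(r.x)
P=R.apply([[-.142,0,.03],[-.142,0,.06],[-.165,0,.01],[.142,0,.03],[.119,0,.008],[.09,0,0]])+o
print(P.round(4));print(proj(T,P).round(0),proj(S,P).round(0)); print("axes",R.as_matrix().round(3))
for t,s in(( (240+654/2.6,180+105/2.6),(230+232/2,180+425/2)),): print("wheel",tri(T,t,S,s))
```

```text
tri (array([ 0.57468941, -0.01601675,  0.06034514]), np.float64(0.003285025868750958))
tri (array([ 0.58478411, -0.1046144 ,  0.04946593]), np.float64(0.0030562756254825687))
tri (array([0.55848432, 0.12015857, 0.12284096]), np.float64(0.006763385423972493))
[ 0.5779285  -0.04345896  1.69025268  0.0281141  -0.06176053] [-0.2 -1.  -0.4 -1.3 -0.2 -2.3 -1.2  0.6 -0.9  0.5 -2.4  1. ]
[[ 0.5952 -0.187   0.0685]
 [ 0.5956 -0.1906  0.0983]
 [ 0.5976 -0.2073  0.0458]
 [ 0.5616  0.0929  0.1031]
 [ 0.564   0.0728  0.0784]
 [ 0.5673  0.0452  0.067 ]]
[[490. 220.]
 [499. 216.]
 [499. 221.]
 [288. 244.]
 [304. 244.]
 [324. 243.]] [[345. 390.]
 [348. 378.]
 [350. 416.]
 [283. 213.]
 [287. 235.]
 [292. 253.]]
axes [[-0.118 -0.993  0.015]
 [ 0.985 -0.119 -0.121]
 [ 0.122  0.     0.993]]
wheel (array([ 0.59543664, -0.1895595 ,  0.06743176]), np.float64(0.00010875746339537485))
```

The fit agrees with the independent wheel triangulation to about 3 mm. I'll travel in high with the hand shut and turn the closing axis along the channel.

>>> jog_arm:
  deltas:
    - [0.02, -0.042, 0, 0, 0, 0.043, 1]
    - [0.02, -0.042, 0, 0, 0, 0.043, 1]
    - [0.02, -0.042, 0, 0, 0, 0.043, 1]
    - [0.02, -0.042, 0, 0, 0, 0.043, 1]
    - [0.02, -0.042, 0, 0, 0, 0.043, 1]
    - [0.02, -0.042, 0, 0, 0, 0.043, 1]
    - [0.02, -0.042, 0, 0, 0, 0.043, 1]
    - [0.02, -0.042, 0, 0, 0, 0.043, 1]
    - [0.02, -0.042, 0, 0, 0, 0.043, 1]
    - [0.02, -0.042, 0, 0, 0, 0.043, 1]
  newtons: 10

```text
time: 1.3
eef_pos: [0.3948, 0.1725, 0.2579]
orientation: [-0.058, 0.998, 0.0, 0.0]
wrist_force: [1.0, 0.7, 0.1]
gripper_width: 0.114
grasp_force: 0.0
```

>>> jog_arm:
  deltas:
    - [0.02, -0.042, 0, 0, 0, 0, 1]
    - [0.02, -0.042, 0, 0, 0, 0, 1]
    - [0.02, -0.042, 0, 0, 0, 0, 1]
    - [0.02, -0.042, 0, 0, 0, 0, 1]
    - [0.02, -0.042, 0, 0, 0, 0, 1]
    - [0.02, -0.042, 0, 0, 0, 0, 1]
    - [0.02, -0.042, 0, 0, 0, 0, 1]
    - [0.02, -0.042, 0, 0, 0, 0, 1]
    - [0.02, -0.042, 0, 0, 0, 0, 1]
    - [0, 0, 0, 0, 0, 0, 1]

```text
time: 2.3
eef_pos: [0.575, -0.2124, 0.257]
orientation: [-0.052, 0.999, -0.002, 0.001]
wrist_force: [-0.4, -0.2, -0.5]
gripper_width: 0.008
grasp_force: 0.0
```

>>> jog_arm:
  deltas:
    - [0.014, -0.022, 0, 0, 0, 0, 1]
    - [0.0145, -0.022, 0, 0, 0, 0, 1]
    - [0, 0, -0.03, 0, 0, 0, 1]
    - [0, 0, -0.03, 0, 0, 0, 1]
    - [0, 0, -0.03, 0, 0, 0, 1]
    - [0, 0, -0.03, 0, 0, 0, 1]
    - [0, 0, -0.02, 0, 0, 0, 1]
    - [0, 0, -0.017, 0, 0, 0, 1]
    - [0, 0, 0, 0, 0, 0, 1]
    - [0, 0, 0, 0, 0, 0, 1]

```text
time: 3.3
eef_pos: [0.6029, -0.2477, 0.1011]
orientation: [-0.057, 0.998, 0.0, 0.0]
wrist_force: [0.2, -0.4, -0.2]
gripper_width: 0.007
grasp_force: 0.0
```

Run:
```python
from h import *
S=cam("side");cv2.imwrite("pics/s1.png",S["img"]);s=bot.state();print(s["eef_pos"],s["orientation"],s["wrist_force"])
```

```text
[ 0.60340633 -0.24794667  0.10179127] [-5.70434267e-02  9.98371266e-01 -2.24922230e-04  9.01534862e-04] [0.33138275 0.2772511  0.31652033]
```

View pics/s1.png

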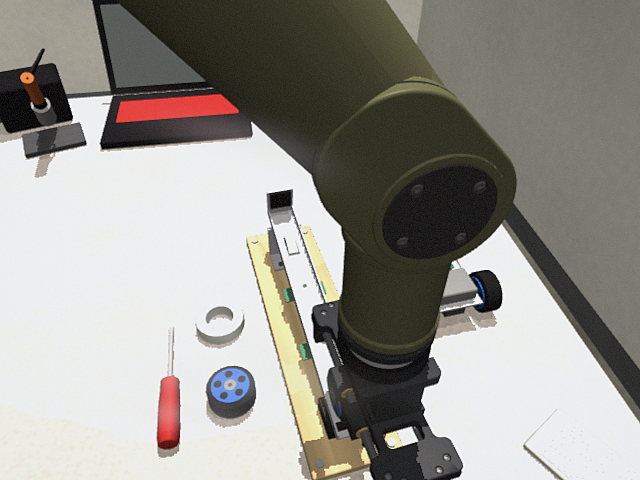

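The hand stands behind the wheel, in line with the channel and clear of the wheel. Now I'll go down and start pushing.

>>> jog_arm:
  deltas:
    - [0, 0, -0.012, 0, 0, 0, 1]
    - [0, 0, -0.012, 0, 0, 0, 1]
    - [0, 0, 0, 0, 0, 0, 1]
    - [-0.0005, 0.004, 0.0005, 0, 0, 0, 1]
    - [-0.0005, 0.004, 0.0005, 0, 0, 0, 1]
    - [-0.0005, 0.005, 0.0006, 0, 0, 0, 1]
    - [-0.0006, 0.005, 0.0006, 0, 0, 0, 1]
    - [-0.0006, 0.005, 0.0006, 0, 0, 0, 1]
    - [-0.0006, 0.005, 0.0006, 0, 0, 0, 1]
    - [-0.0006, 0.005, 0.0006, 0, 0, 0, 1]

```text
time: 4.35
eef_pos: [0.5987, -0.2144, 0.0809]
orientation: [-0.057, 0.998, 0.0, 0.0]
wrist_force: [0.7, -0.2, 0.9]
gripper_width: 0.006
grasp_force: 0.4
```

Run:
```python
from h import *
S=cam("side");T=cam("top");cv2.imwrite("pics/s2.png",np.vstack([S["img"][300:480,200:520],T["img"][150:300,320:640]]).repeat(1,0))
s=bot.state();print(s["eef_pos"],s["wrist_force"])
```

```text
[ 0.59874342 -0.21336012  0.08085525] [-0.14049468  0.11266684  0.18413281]
```

View pics/s2.png

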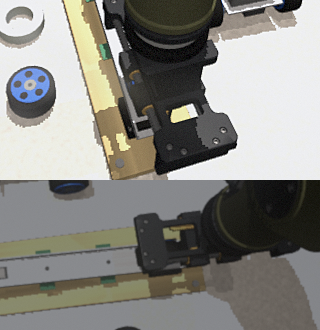

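The wheel is hidden under the hand and the channel ahead of it is empty. Keep pushing.

>>> jog_arm:
  deltas:
    - [-0.001, 0.008, 0.001, 0, 0, 0, 1]
    - [-0.001, 0.008, 0.001, 0, 0, 0, 1]
    - [-0.001, 0.008, 0.001, 0, 0, 0, 1]
    - [-0.001, 0.008, 0.001, 0, 0, 0, 1]
    - [-0.001, 0.008, 0.001, 0, 0, 0, 1]
    - [-0.001, 0.008, 0.001, 0, 0, 0, 1]
    - [-0.001, 0.008, 0.001, 0, 0, 0, 1]
    - [-0.001, 0.008, 0.001, 0, 0, 0, 1]
    - [-0.001, 0.008, 0.001, 0, 0, 0, 1]
    - [-0.001, 0.008, 0.001, 0, 0, 0, 1]

```text
time: 5.45
eef_pos: [0.5885, -0.1342, 0.0908]
orientation: [-0.057, 0.998, 0.0, -0.0]
wrist_force: [0.4, -2.6, 2.9]
gripper_width: 0.009
grasp_force: 1.3
```

Run:
```python
from h import *
S=cam("side");T=cam("top");cv2.imwrite("pics/s3.png",np.vstack([S["img"][180:480,200:520],T["img"][150:300,240:560]]))
s=bot.state();print(s["eef_pos"],s["wrist_force"])
```

```text
[ 0.58849153 -0.13206221  0.0906987 ] [-0.40426011  0.17537655  0.3619354 ]
```

View pics/s3.png

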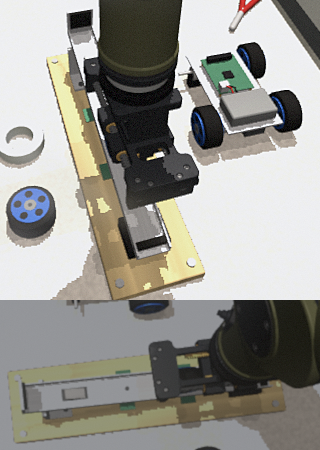

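The low end of the channel is empty, so the wheel is moving ahead of the finger. Continue.

>>> jog_arm:
  deltas:
    - [-0.001, 0.008, 0.001, 0, 0, 0, 1]
    - [-0.001, 0.008, 0.001, 0, 0, 0, 1]
    - [-0.001, 0.008, 0.001, 0, 0, 0, 1]
    - [-0.001, 0.008, 0.001, 0, 0, 0, 1]
    - [-0.001, 0.008, 0.001, 0, 0, 0, 1]
    - [-0.001, 0.008, 0.001, 0, 0, 0, 1]
    - [-0.001, 0.008, 0.001, 0, 0, 0, 1]
    - [-0.001, 0.008, 0.001, 0, 0, 0, 1]
    - [-0.001, 0.008, 0.001, 0, 0, 0, 1]
    - [-0.001, 0.008, 0.001, 0, 0, 0, 1]

```text
time: 6.55
eef_pos: [0.5785, -0.0542, 0.1008]
orientation: [-0.057, 0.998, 0.0, -0.0]
wrist_force: [-0.3, -1.8, 2.4]
gripper_width: 0.009
grasp_force: 1.1
```

>>> jog_arm:
  deltas:
    - [-0.001, 0.008, 0.001, 0, 0, 0, 1]
    - [-0.001, 0.008, 0.001, 0, 0, 0, 1]
    - [-0.001, 0.008, 0.001, 0, 0, 0, 1]
    - [-0.001, 0.008, 0.001, 0, 0, 0, 1]
    - [-0.001, 0.008, 0.001, 0, 0, 0, 1]
    - [-0.001, 0.008, 0.001, 0, 0, 0, 1]
    - [-0.0009, 0.007, 0.0009, 0, 0, 0, 1]
    - [-0.0008, 0.006, 0.0008, 0, 0, 0, 1]
    - [-0.0006, 0.005, 0.0006, 0, 0, 0, 1]
    - [-0.0006, 0.005, 0.0006, 0, 0, 0, 1]

```text
time: 7.55
eef_pos: [0.5694, 0.017, 0.1095]
orientation: [-0.057, 0.998, 0.0, -0.0]
wrist_force: [-0.3, -1.4, 0.4]
gripper_width: 0.006
grasp_force: 0.7
```

>>> jog_arm:
  deltas:
    - [-0.0004, 0.003, 0.0004, 0, 0, 0, 1]
    - [-0.0004, 0.003, 0.0004, 0, 0, 0, 1]
    - [-0.0004, 0.003, 0.0004, 0, 0, 0, 1]
    - [-0.0004, 0.003, 0.0004, 0, 0, 0, 1]
    - [-0.0004, 0.003, 0.0004, 0, 0, 0, 1]
    - [-0.0004, 0.003, 0.0004, 0, 0, 0, 1]
    - [-0.0003, 0.002, 0.0002, 0, 0, 0, 1]
    - [-0.0003, 0.002, 0.0002, 0, 0, 0, 1]
    - [-0.0001, 0.001, 0.0001, 0, 0, 0, 1]
    - [0, 0, 0, 0, 0, 0, 1]

```text
time: 8.55
eef_pos: [0.5667, 0.0394, 0.1125]
orientation: [-0.057, 0.998, 0.0, -0.0]
wrist_force: [0.3, -0.2, -0.1]
gripper_width: 0.008
grasp_force: 0.0
```

Run:
```python
from h import *
S=cam("side");T=cam("top");cv2.imwrite("pics/s4.png",np.vstack([cv2.resize(S["img"][170:320,220:420],None,fx=2,fy=2),cv2.resize(T["img"][180:300,220:420],None,fx=2,fy=2)]))
s=bot.state();print(s["eef_pos"],s["wrist_force"])
```

```text
[0.56668967 0.03909324 0.11251121] [ 0.546547   -0.70117598 -0.5595174 ]
```

View pics/s4.png

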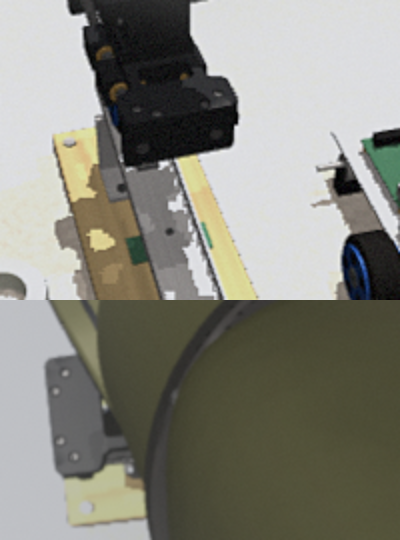

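The hand hides the wheel at the top end, and the force has dropped off, perhaps because the wheel has passed the catch. I'll creep forward until I feel the stop.

>>> jog_arm:
  deltas:
    - [-0.0001, 0.001, 0.0001, 0, 0, 0, 1]
    - [-0.0001, 0.001, 0.0001, 0, 0, 0, 1]
    - [-0.0001, 0.001, 0.0001, 0, 0, 0, 1]
    - [-0.0001, 0.001, 0.0001, 0, 0, 0, 1]
    - [-0.0001, 0.001, 0.0001, 0, 0, 0, 1]
    - [-0.0001, 0.001, 0.0001, 0, 0, 0, 1]
    - [0, 0, 0, 0, 0, 0, 1]
    - [0, 0, 0, 0, 0, 0, 1]
    - [0, 0, 0, 0, 0, 0, 1]
    - [0, 0, 0, 0, 0, 0, 1]

```text
time: 9.65
eef_pos: [0.5661, 0.045, 0.1132]
orientation: [-0.057, 0.998, -0.0, 0.0]
wrist_force: [-0.5, -1.0, 0.1]
gripper_width: 0.004
grasp_force: 0.4
```

>>> jog_arm:
  deltas:
    - [-0.0001, 0.001, 0.0001, 0, 0, 0, 1]
    - [-0.0001, 0.001, 0.0001, 0, 0, 0, 1]
    - [-0.0001, 0.001, 0.0001, 0, 0, 0, 1]
    - [-0.0001, 0.001, 0.0001, 0, 0, 0, 1]
    - [0, 0, 0, 0, 0, 0, 1]
    - [0, 0, 0, 0, 0, 0, 1]
    - [0, 0, 0, 0, 0, 0, 1]
    - [0, 0, 0, 0, 0, 0, 1]
    - [0, 0, 0, 0, 0, 0, 1]
    - [0, 0, 0, 0, 0, 0, 1]

```text
time: 10.65
eef_pos: [0.5659, 0.0476, 0.1136]
orientation: [-0.056, 0.998, -0.001, 0.0]
wrist_force: [0.4, -4.8, 3.2]
gripper_width: 0.004
grasp_force: 2.7
```

The force has risen to 4.8 N at the predicted position, so the wheel is against the stop. I'll ease back gently, then lift away.

>>> jog_arm:
  deltas:
    - [0.0001, -0.001, -0.0001, 0, 0, 0, 1]
    - [0.0001, -0.001, -0.0001, 0, 0, 0, 1]
    - [0.0001, -0.001, -0.0001, 0, 0, 0, 1]
    - [0.0001, -0.001, -0.0001, 0, 0, 0, 1]
    - [0.0001, -0.001, -0.0001, 0, 0, 0, 1]
    - [0.0001, -0.001, -0.0001, 0, 0, 0, 1]
    - [0.0001, -0.001, -0.0001, 0, 0, 0, 1]
    - [0.0003, -0.002, -0.0002, 0, 0, 0, 1]
    - [0.0003, -0.003, -0.0003, 0, 0, 0, 1]
    - [0, 0, 0, 0, 0, 0, 1]

```text
time: 11.65
eef_pos: [0.567, 0.0363, 0.1123]
orientation: [-0.057, 0.998, -0.0, -0.0]
wrist_force: [0.3, 0.1, -0.0]
gripper_width: 0.005
grasp_force: 0.0
```

>>> jog_arm:
  deltas:
    - [0.001, -0.01, 0, 0, 0, 0, 1]
    - [0.001, -0.01, 0, 0, 0, 0, 1]
    - [0.001, -0.01, 0.0, 0, 0, 0, 1]
    - [0, 0, 0.03, 0, 0, 0, 1]
    - [0, 0, 0.04, 0, 0, 0, 1]
    - [0, 0, 0.04, 0, 0, 0, 1]
    - [-0.02, -0.04, 0.03, 0, 0, 0, 1]
    - [-0.02, -0.045, 0, 0, 0, 0, 1]
    - [-0.02, -0.045, 0, 0, 0, 0, 1]
    - [-0.02, -0.045, 0, 0, 0, 0, 1]

```text
time: 12.65
eef_pos: [0.4902, -0.1677, 0.2506]
orientation: [-0.057, 0.998, -0.0, 0.0]
wrist_force: [0.3, -0.8, 0.8]
gripper_width: 0.002
grasp_force: 0.0
```

Run:
```python
from h import *
S=cam("side");T=cam("top");cv2.imwrite("pics/s5.png",np.vstack([cv2.resize(S["img"][170:320,200:500],None,fx=2,fy=2),cv2.resize(T["img"][160:300,220:520],None,fx=2,fy=2)]))
s=bot.state();print(s["eef_pos"],s["wrist_force"],s["time"])
```

```text
[ 0.48664407 -0.17466548  0.24977109] [0.33893687 1.4688674  0.30425175] 12.75
```

View pics/s5.png

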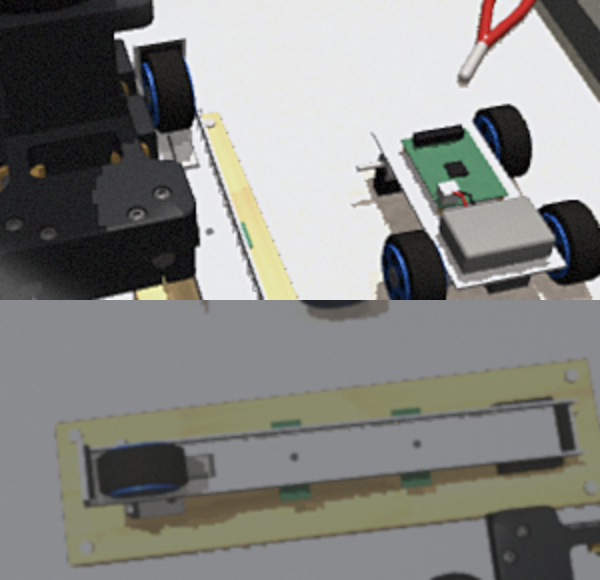

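With the hand away, the wheel is at rest next to the stop. Its centre is at about (291,245) in the top view, where x = 142 mm projects to (288,244), so it sits about 3 mm back on the catch. The tongue shows behind it. I'll let the arm settle and hand in.

>>> jog_arm:
  deltas:
    - [0, 0, 0, 0, 0, 0, 1]
    - [0, 0, 0, 0, 0, 0, 1]
    - [0, 0, 0, 0, 0, 0, 1]
    - [0, 0, 0, 0, 0, 0, 1]
    - [0, 0, 0, 0, 0, 0, 1]
    - [0, 0, 0, 0, 0, 0, 1]
    - [0, 0, 0, 0, 0, 0, 1]
    - [0, 0, 0, 0, 0, 0, 1]
    - [0, 0, 0, 0, 0, 0, 1]
    - [0, 0, 0, 0, 0, 0, 1]

```text
time: 13.75
eef_pos: [0.4914, -0.1651, 0.2502]
orientation: [-0.057, 0.998, 0.0, -0.0]
wrist_force: [0.5, -0.7, 0.2]
gripper_width: 0.006
grasp_force: 0.0
```

```bash
python3 -c "
from workcell import bot
print(bot.sign_off())"
```

```text
the job is handed in; nothing more can be done
None
```

The wheel was pushed up over the catch, the last pictures show it at rest between the catch and the end stop with the hand clear, and I handed the job in at about 14 s; no verdict came back.

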